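# Set the stock tags on a watchmaker's parts board

### The job

Each dish on the watchmaker's stock board has a hinged tag in front of it; with a fingertip, push over whichever tags are wrong, so that the tags of the full dishes lean fully towards their dish with the disc face up, and the tag of the empty dish leans fully away from its dish with the plain face up. Only push: do not pick anything up, and leave the dishes, the watch, the loupe and the jar where they stand. At the end take the hand clear of everything.

Things in the scene. Friction and masses are not known exactly. Their poses are not given: they have to be found in the camera images.
- board: Flat wooden stock board, 220 (x) x 380 (y) x 12 mm thick, fixed on the bench. Origin: centre of its underside, at bench height. Its x axis points from the row of tags to the row of dishes (roughly away from the robot), its y axis runs along the rows, z up. Four tag stands at x = -65 mm, spaced 90 mm apart in y (y = -135, -45, 45, 135 mm); one dish straight behind each at x = +60 mm (within 5 mm).
- hinge_a (a point): Middle of the hinge line of tag a, 34 mm above the bench; axes parallel to the board's (hinge line along y, +x towards its dish). The fixed aluminium stand is 54 mm wide (y) and 44 mm long (x); its highest parts, two steel rest wires 15 mm before and behind the hinge line, reach 13 mm above it. Which tag sits in which place varies.
- place_a (a point): Middle of the place for the dish that tag a belongs to (a dark round patch on the board), 125 mm straight behind the hinge, 24 mm above the bench.
- edge_a (a point): Middle of the free edge of tag a, 60 mm from its hinge line. The tag is a stiff black plate 40 mm wide (along y) and 4 mm thick, about 30 g, with a raised aluminium disc (26 mm wide, 2 mm proud, centred 40 mm from the hinge) on one face; the other face is plain.
- tag_a (a joint): Angle of tag a (rad). 0: leaning 40 degrees from upright away from its dish, plain face upward. 0.7: upright. 1.4: leaning 40 degrees towards its dish, disc face upward. It swings freely with slight friction: once past upright it falls by its own weight on to the stop of that side and stays; short of upright it falls back.
- hinge_b (a point): Middle of the hinge line of tag b, 34 mm above the bench; axes parallel to the board's (hinge line along y, +x towards its dish). The fixed aluminium stand is 54 mm wide (y) and 44 mm long (x); its highest parts, two steel rest wires 15 mm before and behind the hinge line, reach 13 mm above it. Which tag sits in which place varies.
- place_b (a point): Middle of the place for the dish that tag b belongs to (a dark round patch on the board), 125 mm straight behind the hinge, 24 mm above the bench.
- edge_b (a point): Middle of the free edge of tag b, 60 mm from its hinge line. The tag is a stiff black plate 40 mm wide (along y) and 4 mm thick, about 30 g, with a raised aluminium disc (26 mm wide, 2 mm proud, centred 40 mm from the hinge) on one face; the other face is plain.
- tag_b (a joint): Angle of tag b (rad). 0: leaning 40 degrees from upright away from its dish, plain face upward. 0.7: upright. 1.4: leaning 40 degrees towards its dish, disc face upward. It swings freely with slight friction: once past upright it falls by its own weight on to the stop of that side and stays; short of upright it falls back.
- hinge_c (a point): Middle of the hinge line of tag c, 34 mm above the bench; axes parallel to the board's (hinge line along y, +x towards its dish). The fixed aluminium stand is 54 mm wide (y) and 44 mm long (x); its highest parts, two steel rest wires 15 mm before and behind the hinge line, reach 13 mm above it. Which tag sits in which place varies.
- place_c (a point): Middle of the place for the dish that tag c belongs to (a dark round patch on the board), 125 mm straight behind the hinge, 24 mm above the bench.
- edge_c (a point): Middle of the free edge of tag c, 60 mm from its hinge line. The tag is a stiff black plate 40 mm wide (along y) and 4 mm thick, about 30 g, with a raised aluminium disc (26 mm wide, 2 mm proud, centred 40 mm from the hinge) on one face; the other face is plain.
- tag_c (a joint): Angle of tag c (rad). 0: leaning 40 degrees from upright away from its dish, plain face upward. 0.7: upright. 1.4: leaning 40 degrees towards its dish, disc face upward. It swings freely with slight friction: once past upright it falls by its own weight on to the stop of that side and stays; short of upright it falls back.
- hinge_d (a point): Middle of the hinge line of tag d, 34 mm above the bench; axes parallel to the board's (hinge line along y, +x towards its dish). The fixed aluminium stand is 54 mm wide (y) and 44 mm long (x); its highest parts, two steel rest wires 15 mm before and behind the hinge line, reach 13 mm above it. Which tag sits in which place varies.
- place_d (a point): Middle of the place for the dish that tag d belongs to (a dark round patch on the board), 125 mm straight behind the hinge, 24 mm above the bench.
- edge_d (a point): Middle of the free edge of tag d, 60 mm from its hinge line. The tag is a stiff black plate 40 mm wide (along y) and 4 mm thick, about 30 g, with a raised aluminium disc (26 mm wide, 2 mm proud, centred 40 mm from the hinge) on one face; the other face is plain.
- tag_d (a joint): Angle of tag d (rad). 0: leaning 40 degrees from upright away from its dish, plain face upward. 0.7: upright. 1.4: leaning 40 degrees towards its dish, disc face upward. It swings freely with slight friction: once past upright it falls by its own weight on to the stop of that side and stays; short of upright it falls back.
- full_1_center (a point): A loose round white plastic dish, 60 mm across the rim, 24 mm high (heap to about 30 mm if full), heaped full of small brass wheels; this point is on its axis 12 mm above its underside. It belongs to the tag straight in front of it on the board. Which dish stands where varies.
- full_2_center (a point): A loose round white plastic dish, 60 mm across the rim, 24 mm high (heap to about 30 mm if full), heaped full of small steel wheels; this point is on its axis 12 mm above its underside. It belongs to the tag straight in front of it on the board. Which dish stands where varies.
- full_3_center (a point): A loose round white plastic dish, 60 mm across the rim, 24 mm high (heap to about 30 mm if full), heaped full of small copper wheels; this point is on its axis 12 mm above its underside. It belongs to the tag straight in front of it on the board. Which dish stands where varies.
- empty_center (a point): A loose round white plastic dish, 60 mm across the rim, 24 mm high (heap to about 30 mm if full), empty; this point is on its axis 12 mm above its underside. It belongs to the tag straight in front of it on the board. Which dish stands where varies.
- watch: Bystander: steel wristwatch without strap lying flat, 40 mm across, 52 mm over the lugs, 11 mm high; origin at its underside centre. Loose.
- loupe: Bystander: black eye loupe standing on its narrow end, 34 mm across, 36 mm high; origin at its underside centre. Loose.
- jar: Bystander: small glass jar with metal cap, 42 mm across, 42 mm high; origin at its underside centre. Loose.

How it is judged:
By the outcome, as a careful person would: the job done as asked, in the order asked, and still so for the second after the job is handed in, with the robot touching nothing.
It also fails if it takes over 64 s, if anything falls off the work surface, if the arm or the gripper's body presses on something with over 40 N, if the wrist force passes 120 N, or if a joint passes its speed limit or range.

### The arm

A 6-joint arm with a two-finger parallel gripper is mounted at the origin on the work surface. World frame = base frame: x ahead of the robot, y to its left, z up, the work surface at z = 0. Lengths are in mm, angles in rad, forces in N, time in s.
With the tool pointing down it reaches from about 150 to 775 mm from the base axis. Payload 6.1 kg.
Tool frame: the origin (TCP) lies on the centre line of the jaws, within the pads' length; the fingertips stand 17 mm ahead of it and the grasp point (between the pads) lies 2 mm behind it (tips_ahead is the distance from the TCP to the fingertips, in mm); z points along the fingers, y is the line along which they close (so a half turn about z gives the same grasp; the last joint's range is limited). The gripper opens to 85 mm and grips with 20 to 120 N. Pads are 22 mm wide; open, the fingers measure 114 mm over their backs; the gripper's body (76 mm by 85 mm) begins 54 mm behind the grasp point. The pads swing forward as they close: fully open they stand 13 mm farther back than shut.
Start: joints at [-1.222, 0.126, -0.04, 1.405, 0, 1.571], TCP at [179.422, -493.372, 248.295] pointing down, gripper open.
Joint ranges: [-2.72, 2.72], [-0.95, 1.95], [-1.27, 1.35], [-1.78, 2.02], [-1.46, 1.47], [-3.14, 3.14]. Speed limits (rad/s): [2.39, 2.39, 3.01, 3.14, 3.14, 3.14].

### API

Orientations are given as a 3x3 rotation matrix whose columns are the frame's x, y, z axes.
In Python, from rig import read_state, read_camera, close_job, tips_ahead gives the robot as it stands.
- The arm moves only by the tool send_rows, never from a script. Its argument "increments" is a list of rows, each a list of 3 entries, a list of its own where there are three numbers: the shift along the tool's x, y, z in m, then the turn, a rotation vector about the tool's x, y, z in rad, then the finger opening in m, from 0 to 0.0854. A call has 1 to 8 rows; each row is the pose to reach, as a shift and turn from the pose commanded when the call began, along the tool's axes at that moment; what a row does not reach only later rows make up. A row lasts 1/8 s, in which the tool goes at most 62.5 mm and 10.7 degrees, less where a joint would pass 70% of its speed; a pose out of reach is approached as far as the arm can. A call with a gripper value outside its range is refused whole. The fingers move at their own pace and stop on an object; "force" is the grip in N (left out, the last holds). Time passes only in rows, so rows that repeat a pose let the fingers close. It gives the time, the measured TCP pose, the force, the opening and the grip force at its end, in the units of the state.
- read_state(): the state, without advancing time (a new reading comes with each control period).
- read_camera(name): name is "side" or "top"; returns a dict with "color" (384x512x3 uint8, blue, green, red), "fx", "fy", "cx", "cy" (pixels), "rvec" (rotation vector, rad) and "tvec" (3), from world to camera coordinates, as OpenCV has them. Camera axes: x right, y down, z forward; pixel columns grow to the right and rows downward; lengths in mm; the calibration is good to about 2 mm. A picture is of the moment at which its call begins. There is no depth.
- close_job(): hands the job in; it is judged then, once.
The state is a dict: "time_s": time; "joint_pos": joint angles; "joint_velocities": joint speeds; "joint_torque": joint torques, N m; "tcp_pos": TCP position; "tcp_rot": TCP orientation; "force": force on the tool from outside, world axes, zero at the start; "wrist_torque": the same for the moment, N m; "width": finger opening in mm; "gripper_force": force on a finger pad.
Only numpy, scipy, OpenCV 4.12 (cv2) and the standard library are available. Lean on these libraries where they do the work, as an engineer would, in place of code of your own. Each camera call takes 0.05 s, during which the arm holds its last target. There are 200 camera calls.

## Working session

There is one attempt and no reset: what is moved stays moved. The work goes in short steps, Python scripts to look and compute and a tool call to move; the robot and the scene stay as the last step left them, time stands still between calls to the robot, and variables do not carry over. Pictures are saved under pics/ and viewed, at most 10 in all, crops included, and the job is handed in when it is done.

Besides the shell and the picture viewer there is one more tool, called after "Request:" as name(argument=value, ...) on one line, values as JSON. send_rows: Moves the arm, as the interface text tells. Its arguments: {"type":"object","properties":{"increments":{"type":"array"},"force":{"type":"number"}},"required":["increments"]}

```bash
mkdir -p pics
python3 - <<'E'
from rig import *
import cv2,pickle
s=read_state();print(s['time_s'],s['tcp_pos'],s['tcp_rot'],s['width'])
for n in("top","side"):
    c=read_camera(n);pickle.dump(c,open(n+'.pkl','wb'));cv2.imwrite(f'pics/{n}0.png',c['color']);print(n,{k:v for k,v in c.items() if k!='color'})
E
```

```text
0.0 [ 179.29766072 -493.02279289  247.52635435] [[ 9.39781674e-01  3.41774933e-01 -5.48241449e-04]
 [ 3.41775373e-01 -9.39780446e-01  1.51931685e-03]
 [ 4.03782124e-06 -1.61520155e-03 -9.99998696e-01]] 85.30380985644251
top {'fx': 367.10382448590434, 'fy': 367.10382448590434, 'cx': 249.42457714969547, 'cy': 187.82755927806335, 'rvec': array([ 2.1283713 , -2.13203439,  0.24428559]), 'tvec': array([-36.24931442, 583.43150941, 659.56446946])}
side {'fx': 411.52625368519045, 'fy': 411.52625368519045, 'cx': 255.5952851088235, 'cy': 197.22368893222085, 'rvec': array([ 2.0131957 , -0.40237956,  0.27665664]), 'tvec': array([-516.64770615,  170.56337103,  582.08861225])}
```

View pics/top0.png

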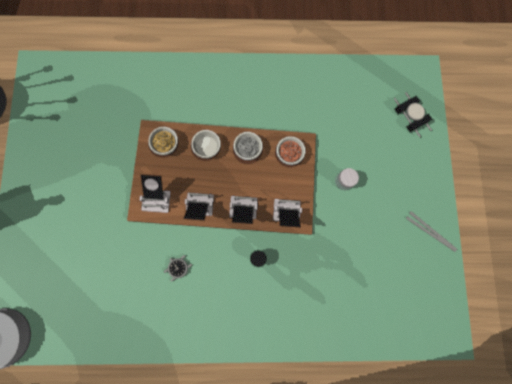

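View pics/side0.png

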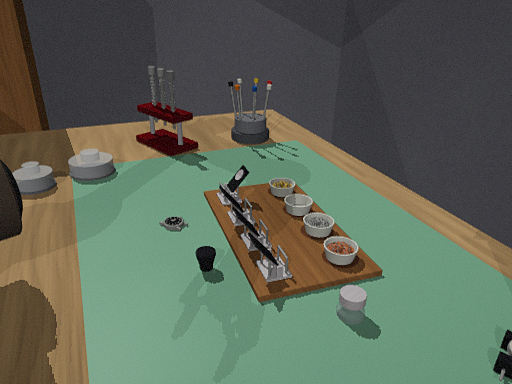

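Top view: dishes at (163,141) brass, (206,145), (248,147), (291,151) copper; the tag at (152,187) leans towards its dish and the other three lean away. I'll zoom in on the two middle dishes and locate the board and objects.

```bash
cat > h.py <<'E'
import cv2,pickle,numpy as np
def ray(c,u,v,z):
    R=cv2.Rodrigues(c['rvec'])[0];t=c['tvec'];d=R.T@np.array([(u-c['cx'])/c['fx'],(v-c['cy'])/c['fy'],1]);o=-R.T@t
    return o+d*(z-o[2])/d[2]
def proj(c,P):
    K=np.array([[c['fx'],0,c['cx']],[0,c['fy'],c['cy']],[0,0,1]]);return cv2.projectPoints(np.float64(P).reshape(-1,3),c['rvec'],c['tvec'],K,None)[0].reshape(-1,2)
E
python3 - <<'E'
from h import *
T=pickle.load(open('top.pkl','rb'));S=pickle.load(open('side.pkl','rb'))
im=T['color']
a=cv2.resize(im[110:240,120:325],(780,494),interpolation=cv2.INTER_CUBIC);cv2.imwrite('pics/topz.png',a)
a=cv2.resize(S['color'][155:300,195:385],(780,594),interpolation=cv2.INTER_CUBIC);cv2.imwrite('pics/sidez.png',a)
# board: reddish-brown mask
hsv=cv2.cvtColor(im,cv2.COLOR_BGR2HSV)
m=((hsv[...,0]<20)&(hsv[...,1]>90)).astype(np.uint8);m[:60]=0;m[:, :60]=0;m[:,440:]=0;m[340:]=0
m=cv2.morphologyEx(m,cv2.MORPH_CLOSE,np.ones((3,3)))
c=max(cv2.findContours(m,0,2)[0],key=cv2.contourArea)
q=cv2.boxPoints(cv2.minAreaRect(c));P=np.array([ray(T,u,v,12) for u,v in q])
print(q,P,P.mean(0),[np.linalg.norm(P[i]-P[i-1]) for i in range(4)])
for n,u,v,z in[('d1',163,140,24),('d2',206,144,24),('d3',248,146,24),('d4',291,151,24),('watch',178,268,8),('loupe',258,259,36),('jar',349,178,42)]:print(n,ray(T,u,v,z).round())
E
```

```text
[[127.46722 220.13937]
 [134.98053 119.46124]
 [318.45126 133.15308]
 [310.93796 233.8312 ]] [[ 525.53997669  209.31861897   12.        ]
 [ 742.15207814  206.40298665   12.        ]
 [ 713.6208837  -188.64828111   12.        ]
 [ 496.96159026 -164.08619187   12.        ]] [619.5686322   15.74678316  12.        ] [np.float64(374.4968316703417), np.float64(216.6317229916433), np.float64(396.08021057929176), np.float64(218.04711798880493)]
d1 [692. 142.  24.]
d2 [684.  52.  24.]
d3 [680. -36.  24.]
d4 [ 669. -126.   24.]
watch [430. 105.   8.]
loupe [447. -54.  36.]
jar [ 607. -240.   42.]
```

View pics/topz.png

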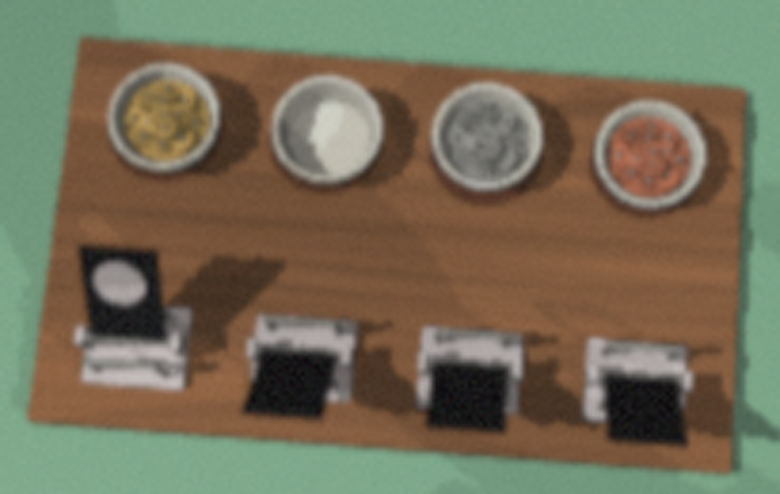

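View pics/sidez.png

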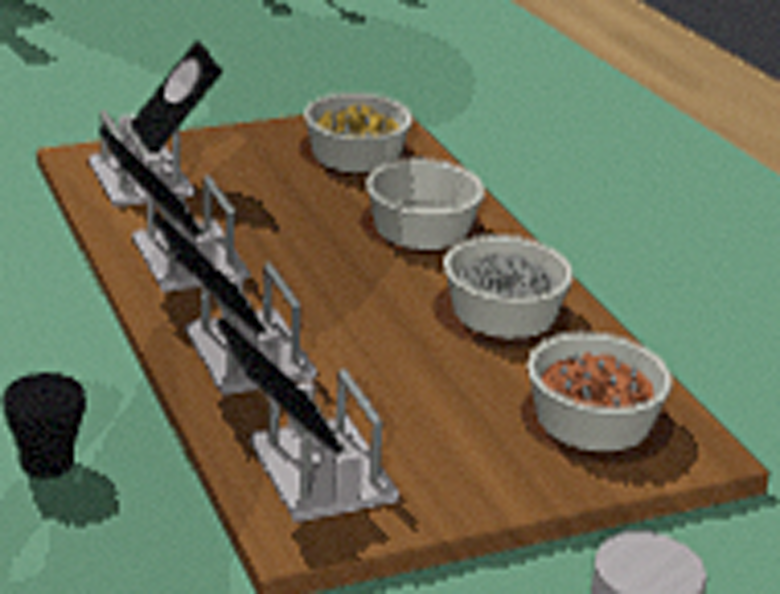

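Dish 2 is empty and its tag leans away, which is right. The brass tag also leans towards its dish, which is right. The steel (243,223) and copper (290,227) tags lean away and need pushing towards their dishes.

Request:
send_rows(increments=[[[0.04,-0.027,0],[0,0,0.05],0],[[0.09,-0.06,0],[0,0,0.11],0],[[0.14,-0.094,0],[0,0,0.17],0],[[0.19,-0.128,0],[0,0,0.23],0],[[0.24,-0.161,0.01],[0,0,0.29],0],[[0.29,-0.195,0.02],[0,0,0.35],0],[[0.34,-0.228,0.03],[0,0,0.4],0],[[0.38,-0.255,0.04],[0,0,0.433],0]], force=20)

```text
time_s: 1.1
tcp_pos: [450.2, -121.7, 207.7]
tcp_rot: [[0.996, -0.084, -0.0], [-0.084, -0.996, 0.0], [-0.0, -0.0, -1.0]]
force: [-0.1, -0.2, 0.6]
width: -0.3
gripper_force: 0.0
```

Run:
```python
from h import *
from rig import *
s=read_state();print(s['tcp_pos'],s['tcp_rot'],s['width'],s['force'])
inc([460.6,-107.8,80])
inc([467.5,-20,80])
```

```text
[ 450.22575879 -121.74743641  207.73349241] [[ 9.96461587e-01 -8.40492314e-02 -1.79061949e-04]
 [-8.40492205e-02 -9.96461602e-01  6.77269890e-05]
 [-1.84120758e-04 -5.24373257e-05 -9.99999982e-01]] -0.28190211196852 [-0.10816379 -0.15833548  0.59221888]
mm tool [  9.2 -14.8 127.7]
mm tool [   8.7 -102.8  127.7]
```

Request:
send_rows(increments=[[[0,-0.006,0.03],[0,0,0],0],[[0,-0.012,0.07],[0,0,0],0],[[0,-0.015,0.105],[0,0,0],0],[[0,-0.015,0.126],[0,0,0],0],[[0,-0.015,0.126],[0,0,0],0]])

```text
time_s: 1.72
tcp_pos: [449.1, -108.5, 80.6]
tcp_rot: [[0.996, -0.084, -0.004], [-0.084, -0.996, 0.001], [-0.004, -0.001, -1.0]]
force: [0.7, 0.4, 0.9]
width: 0.0
gripper_force: 0.0
```

Request:
send_rows(increments=[[[0.02,0,0],[0,0,0],0],[[0.035,0,0],[0,0,0],0],[[0.048,0,0],[0,0,0],0],[[0.06,0,0],[0,0,0],0],[[0.072,0,0],[0,0,0],0],[[0.084,0,0],[0,0,0],0],[[0.094,0,0],[0,0,0],0],[[0.1,0,0],[0,0,0],0]])

```text
time_s: 2.72
tcp_pos: [550.9, -117.3, 82.2]
tcp_rot: [[0.996, -0.084, -0.0], [-0.084, -0.996, 0.0], [-0.0, -0.0, -1.0]]
force: [0.1, -0.6, 0.6]
width: -0.0
gripper_force: 0.0
```

Request:
send_rows(increments=[[[0,0,0],[0,0,0],0],[[-0.03,0,-0.01],[0,0,0],0],[[-0.07,0,-0.02],[0,0,0],0],[[-0.1,-0.03,-0.02],[0,0,0],0],[[-0.1,-0.06,-0.02],[0,0,0],0],[[-0.095,-0.088,-0.005],[0,0,0],0],[[-0.095,-0.088,0],[0,0,0],0]])

```text
time_s: 3.6
tcp_pos: [462.2, -30.8, 80.9]
tcp_rot: [[0.998, -0.069, -0.001], [-0.069, -0.998, 0.008], [-0.001, -0.008, -1.0]]
force: [-0.6, -0.1, -0.2]
width: 0.1
gripper_force: 0.0
```

Run:
```python
from h import *
from rig import *
c=read_camera('side');cv2.imwrite('pics/s1.png',cv2.resize(c['color'][100:340,100:420],(800,600)))
```

```text
(no output)
```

View pics/s1.png

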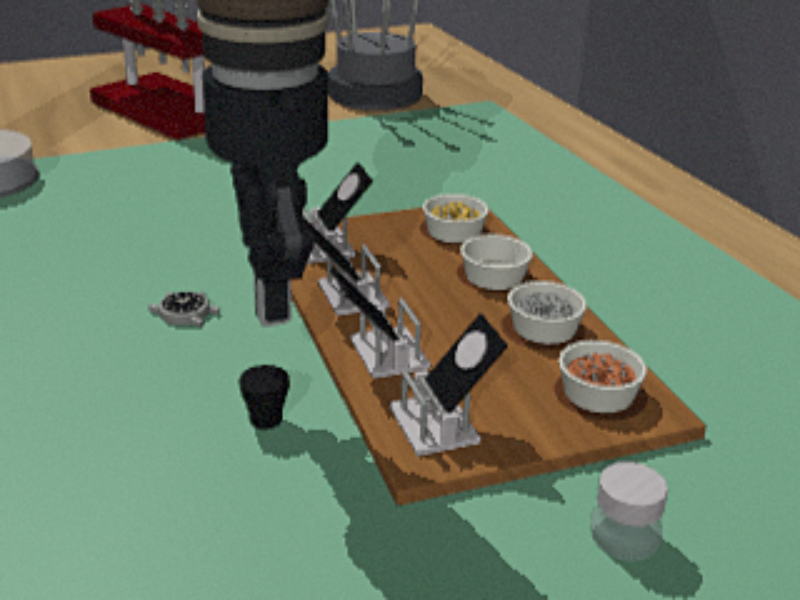

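The copper tag (465,360) now leans fully towards its dish, disc up. The finger is in front of the steel tag.

Request:
send_rows(increments=[[[0,0,0],[0,0,0],0],[[0,0,0],[0,0,0],0]])

```text
time_s: 3.9
tcp_pos: [462.5, -32.1, 82.3]
tcp_rot: [[0.997, -0.072, 0.0], [-0.072, -0.997, 0.007], [-0.0, -0.007, -1.0]]
force: [-0.9, -0.7, 0.3]
width: -0.1
gripper_force: 0.0
```

Request:
send_rows(increments=[[[0.008,-0.012,0],[0,0,0],0],[[0.023,-0.012,0],[0,0,0],0],[[0.038,-0.012,0],[0,0,0],0],[[0.05,-0.012,0],[0,0,0],0],[[0.062,-0.012,0],[0,0,0],0],[[0.074,-0.012,0],[0,0,0],0],[[0.086,-0.012,0],[0,0,0],0],[[0.096,-0.012,0],[0,0,0],0]])

```text
time_s: 4.9
tcp_pos: [559.4, -32.2, 82.3]
tcp_rot: [[0.998, -0.062, 0.001], [-0.062, -0.998, 0.012], [-0.0, -0.012, -1.0]]
force: [-0.6, -0.7, 0.3]
width: 0.1
gripper_force: 0.0
```

Request:
send_rows(increments=[[[0,0,0],[0,0,0],0],[[-0.03,0,-0.01],[0,0,0],0],[[-0.07,0,-0.03],[0,0,0],0],[[-0.11,0,-0.07],[0,0,0],0],[[-0.15,0.02,-0.12],[0,0,0],0],[[-0.18,0.05,-0.15],[0,0,0],0],[[-0.2,0.08,-0.17],[0,0,0],0],[[-0.2,0.08,-0.17],[0,0,0],0]])

```text
time_s: 5.9
tcp_pos: [353.0, -102.7, 253.4]
tcp_rot: [[0.998, -0.066, 0.004], [-0.066, -0.998, 0.011], [0.004, -0.011, -1.0]]
force: [0.4, 0.2, -0.9]
width: 0.1
gripper_force: 0.0
```

Request:
send_rows(increments=[[[0,0.04,0],[0,0,0],0],[[0,0.08,0],[0,0,0],0],[[0,0.12,0],[0,0,0],0],[[0,0.12,0],[0,0,0],0],[[0,0.12,0],[0,0,0],0]])

```text
time_s: 6.52
tcp_pos: [346.3, -220.6, 249.3]
tcp_rot: [[0.998, -0.062, -0.0], [-0.062, -0.998, 0.013], [-0.001, -0.013, -1.0]]
force: [-0.1, -0.1, -0.6]
width: -0.2
gripper_force: 0.0
```

Run:
```python
from h import *
from rig import *
c=read_camera('side');d=read_camera('top')
cv2.imwrite('pics/s2.png',np.hstack([cv2.resize(c['color'][120:340,140:400],(400,338)),cv2.resize(d['color'][100:285,110:370],(400,338))]))
```

```text
(no output)
```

View pics/s2.png

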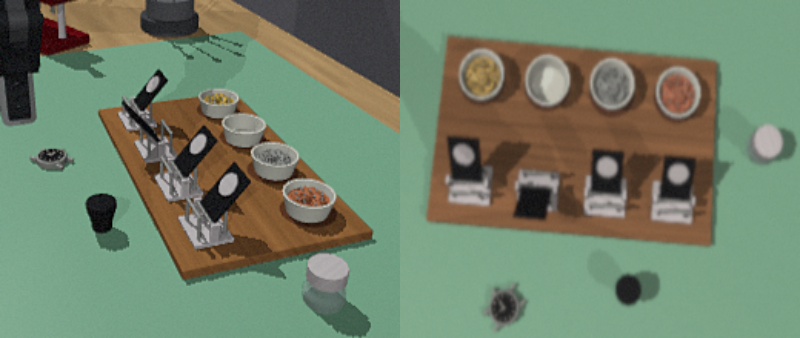

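The three full dishes' tags (top view 463,155; 607,168; 678,173) lean towards their dishes with the disc up. The empty dish's tag (533,203) leans away with the plain face up. Nothing else has moved, and the hand is clear.

```bash
python3 -c "
from rig import *
print(close_job())"
```

```text
the job is handed in; nothing more can be done
None
```

Job handed in at about 6.5 s: I pushed over the steel and copper tags so all three full dishes' tags lean towards their dish with the disc up, the empty dish's tag (already right) leans away, and the hand is clear.

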